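# Free a seized plug gauge and hang it on its hook

## Task

The plug gauge has seized in the bronze bush of the grey casting: free it by its flat eye, twisting it to and fro while pulling gently upward, because a straight pull only lifts the casting, which lies loose in its wooden nest and must stay there. Stand the freed gauge upright on the bare bench top and let go, so that you can take it again by the round plug with the eye left free, and then hang it by the eye on the empty red hook of the rack. Leave the tape measure, the roll of black tape and the pliers where they are.

Things in the scene. Friction and masses are not known exactly. Their poses are not given: they have to be found in the camera images.
- gauge: Steel plug gauge, about 0.22 kg, 64 mm high. Bright round plug 30 mm in diameter, 30 mm long; above it a neck (13 mm across, 5 mm high) and a dark flat eye: a disc 31 mm across, 8 mm thick, with a 19 mm round hole. Origin: centre of the plug's flat underside; z runs up to the eye; x is the axis of the hole (the eye's flat faces look along +x and -x, its 31 mm width lies along y).
- gauge_eye (a point): Centre of the eye's hole, on the gauge's axis 48 mm above its underside (axes of the gauge). At the start it is 30 to 33 mm above the face of the bush, and 12 to 15 mm of the plug stand out of the bush. Turning the seized gauge takes 0.3 to 0.5 N m: grip the flat faces firmly.
- gauge_plug (a point): Centre of the gauge's plug, 15 mm above its underside (same axes as the gauge).
- casting: Grey die-cast block 86 x 86 x 58 mm with a bronze flanged bush in its bore, 1.0 to 1.3 kg, lying loose in the nest, which keeps it from turning but not from being lifted. Origin: centre of its underside; z up.
- bore (a point): Centre of the bush's mouth, on its flat face (55 mm across), 61 mm above the casting's underside; bore 31 mm wide, 18 mm deep. Dry friction on the plug (22 to 32 N) acts against its actual slip: a straight pull lifts the casting first, but while the plug turns it creeps out under a small pull. Raising it up to about 3 mm per radian turned, in either sense, is safe.
- nest: Plywood board 122 x 122 x 9 mm fixed to the bench, with four wooden cleats whose tops are 22 mm above the bench, round the casting. Origin: centre of its underside, on the bench. Fixed things round the work: drill stand (430 mm high) left of y = -0.10; soldering station with its iron (120 mm high) at x below 0.41; blue bins right of y = -0.42. The bench between is bare.
- rack: Wooden gauge rack fixed to the bench: foot 150 mm wide, 16 mm high, from 32 mm in front (-x) of the origin to 42 mm behind; upright back board 150 mm wide, 165 mm high, its front face 26 mm behind (+x) the origin. Origin: on the bench under the foot; -x faces the user. Two red-tipped hooks stand out of the board; the empty one is at +y; on the other, 76 mm towards -y, hangs a smaller gauge.
- hook (a point): Middle of the empty hook (axes of the rack: -x is out of the board, towards the user), about 123 mm above the bench. A straight rod 7 mm thick (8.5 mm at the red sleeve), 44 mm long, that rises 20 degrees towards -x: its tip lies 21 mm in front (-x) of and 8 mm above this point, its root in the board 21 mm behind and 8 mm below.
- tape_rule_c (a point): Yellow pocket tape measure, 35 x 67 x 60 mm, standing on the bench; its centre, 30 mm up. Not to be moved.
- tape_roll_c (a point): Roll of black tape, 69 mm across, 19 mm high, lying on the bench; its centre, 10 mm up. Not to be moved.
- pliers_c (a point): Pliers with red handles, 182 mm long, 59 mm wide, 12 mm high, lying on the bench along their y axis; their centre, 6 mm up. Not to be moved.

How it is judged:
By the outcome, as a careful person would: the job done as asked, in the order asked, and still so for the second after the job is handed in, with the robot touching nothing.
It also fails if it takes over 72 s, if anything falls off the work surface, if the arm or the gripper's body presses on something with over 40 N, if the wrist force passes 120 N, or if a joint passes its speed limit or range.

## Robot

A 6-joint arm with a two-finger parallel gripper is mounted at the origin on a cart in front of the work surface, level with it; the furniture and walls round the work are solid. World frame = base frame: x ahead of the robot, y to its left, z up, the work surface at z = 0. Lengths are in m, angles in rad, forces in N, time in s.
With the tool pointing down it reaches from about 0.35 to 0.925 m from the base axis. Payload 6.4 kg.
Tool frame: the origin (TCP) lies midway between the tips of the shut fingers; the grasp point (between the pads) lies 19 mm behind it; z points along the fingers, y is the line along which they close (so a half turn about z gives the same grasp; the last joint's range is limited). The gripper opens to 85 mm and grips with 20 to 120 N. Pads are 22 mm wide; open, the fingers measure 114 mm over their backs; the gripper's body (76 mm by 85 mm) begins 54 mm behind the grasp point. The pads swing forward as they close: fully open they stand 13 mm farther back than shut.
Start: joints at [1.07, 0.245, 1.558, -0, 1.339, -0.174], TCP at [0.209, 0.616, 0.231] pointing down, gripper open.
Joint ranges: [-3.13, 3.13], [-1.02, 2.26], [0.13, 2.54], [-0.95, 4.09], [0.21, 2.88], [-2.74, 2.74]. Speed limits (rad/s): [2.57, 2.57, 3.14, 3.14, 3.14, 3.14].

## Interface

Orientations are given as a unit quaternion [w, x, y, z].
In Python, from rig import ctrl, grab_frame gives the robot as it stands. The module is installed in compiled form; this text tells all that it offers.
- The arm moves only by the tool step_arm, never from a script. Its argument "deltas" is a list that holds one entry, the list of rows, each a list of 4 numbers: the shift along the tool's x, y, z in mm, then the turn about the tool's z in rad. In form: [[[tx, ty, tz, spin], ...]]. A call has 1 to 12 rows; each row shifts and turns the commanded pose from where the row before left it, along the tool's axes as they then stand; what a row does not reach is not made up. A row lasts 1/12 s, in which the tool goes at most 41.7 mm and 7.16 degrees, less where a joint would pass 70% of its speed; a pose out of reach is approached as far as the arm can. A call with a gripper value outside its range is refused whole. "jaw" is the closure, from 0 (fully open) to 1 (shut), set as the call begins (left out, the last holds). The fingers move at their own pace and stop on an object; the grip force is fixed at half the most. Time passes only in rows, so rows that do not move let the fingers close. It gives the time, the measured TCP pose, the force, the opening and the grip force at its end, in the units of the state.
- ctrl.read_state(): the state, without advancing time (a new reading comes with each control period).
- grab_frame(name): name is "side" or "top" or "wrist"; returns a dict with "color" (400x640x3 uint8, blue, green, red), "mtx" (3x3 intrinsics, pixels), "world_to_cam" (4x4, takes a point from world to camera coordinates). Camera axes: x right, y up, looking along -z (the intrinsics and any distortion apply to the point x, -y, -z); pixel columns grow to the right and rows downward; lengths in m; the calibration is good to about 2 mm. A picture is of the moment at which its call begins. There is no depth.
- ctrl.hand_in(): hands the job in; it is judged then, once.
The state is a dict: "time": time; "qpos": joint angles; "qvel": joint speeds; "joint_efforts": joint torques, N m; "eef_pos": TCP position; "tool_rot": TCP orientation; "force": force on the tool from outside, world axes, zero at the start; "moment": the same for the moment, N m; "finger_gap": finger opening in m; "gripper_force": force on a finger pad.
Only numpy, scipy, OpenCV 4.12 (cv2) and the standard library are available. Lean on these libraries where they do the work, as an engineer would, in place of code of your own. Each camera call takes 0.05 s, during which the arm holds its last target. There are 200 camera calls.

## Working session

There is one attempt and no reset: what is moved stays moved. The work goes in short steps, Python scripts to look and compute and a tool call to move; the robot and the scene stay as the last step left them, time stands still between calls to the robot, and variables do not carry over. Pictures are saved under pics/ and viewed, at most 10 in all, crops included, and the job is handed in when it is done.

Besides the shell and the picture viewer there is one more tool, called after "Request:" as name(argument=value, ...) on one line, values as JSON. step_arm: Moves the arm, as the interface text tells. Its arguments: {"type":"object","properties":{"deltas":{"type":"array"},"jaw":{"type":"number"}},"required":["deltas"]}

```bash
mkdir -p pics; cat > h.py <<'E'
import numpy as np, cv2
from rig import ctrl, grab_frame
def cam(n):
    f=grab_frame(n); return f["color"],np.array(f["mtx"]),np.array(f["world_to_cam"])
def proj(M,T,P):
    c=(T@np.append(P,1))[:3]; p=M@np.array([c[0],-c[1],-c[2]]); return p[:2]/p[2]
def ray(M,T,uv):
    d=np.linalg.inv(M)@np.array([uv[0],uv[1],1]); d=np.array([d[0],-d[1],-d[2]])
    R=T[:3,:3]; o=-R.T@T[:3,3]; return o,R.T@d
def onz(M,T,uv,z):
    o,d=ray(M,T,uv); return o+d*(z-o[2])/d[2]
def tri(*obs):
    A=np.zeros((3,3));b=np.zeros(3)
    for M,T,uv in obs:
        o,d=ray(M,T,uv); d/=np.linalg.norm(d); Q=np.eye(3)-np.outer(d,d); A+=Q;b+=Q@o
    return np.linalg.solve(A,b)
E
python3 - <<'E'
from h import *
ims=[]
for n in("side","top"):
    c,M,T=cam(n); cv2.imwrite(f"pics/{n}0.png",c); print(n,M.round(1).tolist(),T.round(4).tolist())
    np.savez(n+".npz",c=c,M=M,T=T)
s=ctrl.read_state(); print(s)
E
```

```text
side [[517.4, 0.0, 319.6], [0.0, 517.4, 196.1], [0.0, 0.0, 1.0]] [[-0.9675, 0.2527, 0.0097, 0.5663], [-0.1784, -0.7092, 0.6821, -0.1507], [0.1793, 0.6582, 0.7312, -1.0824], [0.0, 0.0, 0.0, 1.0]]
top [[366.4, 0.0, 315.4], [0.0, 366.4, 195.4], [0.0, 0.0, 1.0]] [[0.0078, -0.9999, 0.0087, -0.2597], [0.9956, 0.0086, 0.0934, -0.5216], [-0.0935, 0.0079, 0.9956, -0.9186], [0.0, 0.0, 0.0, 1.0]]
{'time': 0.1, 'qpos': array([ 1.06994041e+00,  2.45753601e-01,  1.55890017e+00,  1.33721605e-05,
        1.33870229e+00, -1.74073283e-01]), 'qvel': array([ 0.00240472, -0.00356662, -0.00216511, -0.00213978,  0.0010939 ,
        0.00079021]), 'joint_efforts': array([ 9.79670185e-04, -4.30668354e+01, -3.27128220e+01, -9.96595463e-05,
        2.79663793e-03, -1.06663742e-05]), 'eef_pos': array([0.20837737, 0.61516145, 0.23028019]), 'tool_rot': array([-2.98068346e-04,  1.62666746e-01,  9.86680674e-01, -8.29823353e-04]), 'force': array([-0.14518569,  0.31696716,  0.04337824]), 'moment': array([ 0.01360886, -0.0126956 , -0.00517561]), 'gripper_force': 0.0, 'finger_gap': 0.08568994260573341}
```

View pics/side0.png

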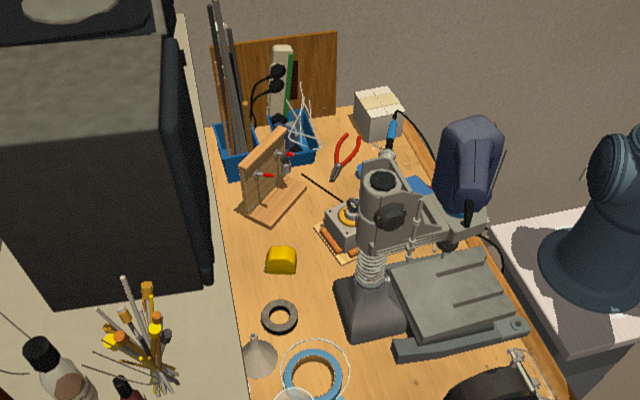

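View pics/top0.png

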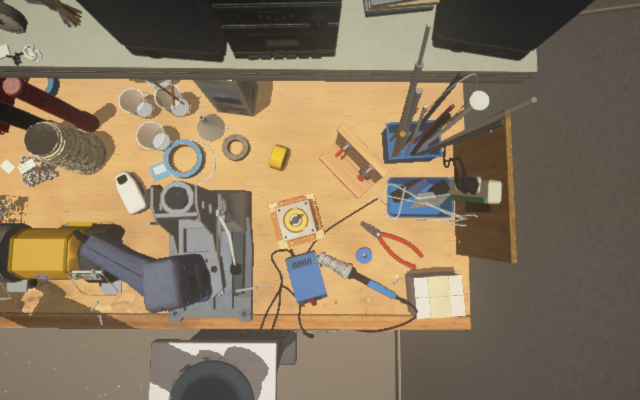

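Side: casting partly hidden by the drill stand at about (348,225), rack at (270,185), hook near (265,175). Top: casting at (296,220), rack at (352,160), tape measure (278,156), roll (235,147), pliers (392,245). I'll enlarge the key areas.

```bash
python3 - <<'E'
from h import *
t=np.load("top.npz");s=np.load("side.npz")
a=cv2.resize(t["c"][112:256,262:402],None,fx=4,fy=4,interpolation=cv2.INTER_CUBIC)[:,:]
b=cv2.resize(s["c"][120:264,230:310],None,fx=3,fy=4,interpolation=cv2.INTER_CUBIC)
img=np.hstack([a,b]);print(img.shape);cv2.imwrite("pics/crop.png",img)
print(proj(t["M"],t["T"],[0,0,0]))
for uv in[(296,220)]: print(onz(t["M"],t["T"],uv,0.09), proj(s["M"],s["T"],onz(t["M"],t["T"],uv,0.09)))
E
```

```text
(576, 800, 3)
[211.82878757 403.48814528]
[ 0.4584482  -0.20904454  0.09      ] [353.74891739 207.09096053]
```

View pics/crop.png

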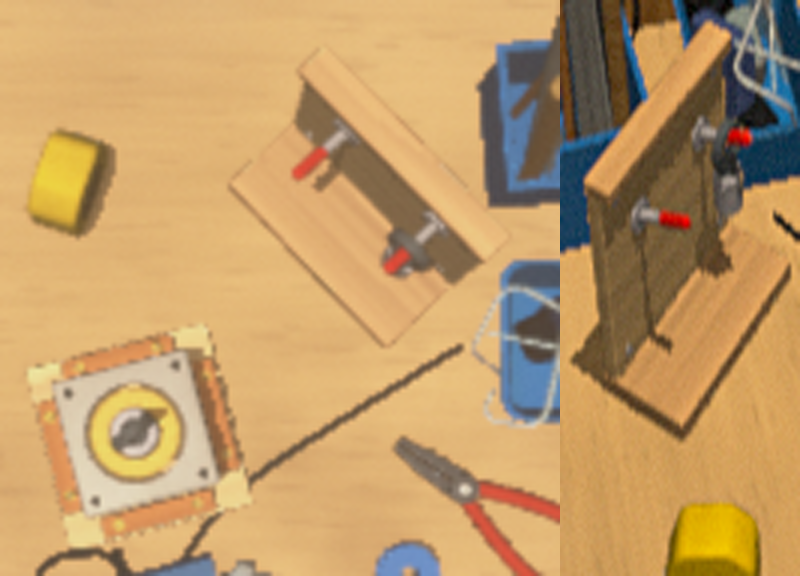

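Crop: bush at crop (134,432), the eye a dark bar across it; empty hook root (352,130)/tip (296,175) in the top part, root (637,217)/tip (690,222) in the side part.

```bash
python3 - <<'E'
from h import *
t=np.load("top.npz");s=np.load("side.npz");tm=(t["M"],t["T"]);sm=(s["M"],s["T"])
a=lambda x,y:(262+x/4,112+y/4)
b=lambda x,y:(230+(x-560)/3,120+y/4)
tip=tri((*tm,a(296,175)),(*sm,b(690,222)));root=tri((*tm,a(352,130)),(*sm,b(637,217)))
print("tip",tip,"root",root,"yaw",np.degrees(np.arctan2(*(tip-root)[[1,0]])))
for n,p,z in[("bush",(134,432),.07),("boardtopL",(300,68),.165),("boardtopR",(488,262),.165),("footL",(230,184),.016),("footR",(388,346),.016),
 ("c1",(52,385),.067),("c2",(183,352),.067),("c3",(216,482),.067),("c4",(87,515),.067),("tape",(66,180),.06)]:
    print(n,onz(*tm,a(*p),z).round(4))
E
```

```text
tip [ 0.60712368 -0.30166256  0.12880776] root [ 0.63964504 -0.33660198  0.10670111] yaw 132.9471674736256
bush [ 0.459  -0.2069  0.07  ]
boardtopL [ 0.6601 -0.3013  0.165 ]
boardtopR [ 0.5517 -0.4054  0.165 ]
footL [ 0.6235 -0.2654  0.016 ]
footR [ 0.5176 -0.369   0.016 ]
c1 [ 0.4874 -0.1562  0.067 ]
c2 [ 0.5084 -0.2363  0.067 ]
c3 [ 0.429  -0.2572  0.067 ]
c4 [ 0.4084 -0.1789  0.067 ]
tape [ 0.6164 -0.1619  0.06  ]
```

```bash
python3 - <<'E'
from h import *
t=np.load("top.npz");s=np.load("side.npz");tm=(t["M"],t["T"]);sm=(s["M"],s["T"])
for n,u,v in[("purple",(178,287),(472,160)),("column",(179,196),(383,183)),("robotbase",(212,390),(610,150))]:
    p=tri((*tm,u),(*sm,v)); print(n,p.round(3),proj(*tm,p).round(0),proj(*sm,p).round(0))
for P in([.209,.616,.231],[.209,.616,.45],[.15,.4,.5],[.1,.3,.6]): print(P,proj(*tm,P).round(),proj(*sm,P).round())
E
```

```text
purple [ 0.342 -0.031  0.358] [178. 286.] [473. 160.]
column [ 0.489 -0.024  0.352] [179. 197.] [382. 183.]
robotbase [ 0.118 -0.052  0.302] [197. 415.] [581. 154.]
[0.209, 0.616, 0.231] [-139.  345.] [893. 710.]
[0.209, 0.616, 0.45] [-342.  396.] [1193.  726.]
[0.15, 0.4, 0.5] [-240.  469.] [959. 342.]
[0.1, 0.3, 0.6] [-303.  601.] [985. 162.]
```

Request:
step_arm(deltas=[[[0,0,-41,0],[0,0,-41,0],[0,0,-41,0],[0,0,-41,0],[0,0,-41,0],[0,0,-41,0],[0,0,-41,0],[-10,-10,-31,0],[-27.7,-28.8,0,0],[-27.7,-28.8,0,0],[-27.7,-28.8,0,0]]])

```text
time: 1.02
eef_pos: [0.2661, 0.4933, 0.5493]
tool_rot: [0.0, 0.162, 0.987, 0.0]
force: [0.3, -0.3, 0.5]
finger_gap: 0.0857
gripper_force: 0.0
```

Request:
step_arm(deltas=[[[-27.1,-28,0,0],[-27.1,-28,0,0],[-27.1,-28,0,0],[-27.1,-28,0,0],[-27.1,-28,0,0],[-27.1,-28,0,0],[-27.1,-28,0,0],[-27.1,-28,0,0],[-27.1,-28,0,0],[-27.1,-28,0,0],[-27.1,-28,0,0],[-27.1,-28,0,0]]])

```text
time: 2.02
eef_pos: [0.4663, 0.0699, 0.549]
tool_rot: [-0.0, 0.163, 0.987, 0.0]
force: [0.9, 0.5, 0.5]
finger_gap: 0.0853
gripper_force: 0.0
```

Request:
step_arm(deltas=[[[-27.1,-28,0,0],[-27.1,-28,0,0],[-4.6,-34.8,0,0],[-4.6,-34.8,0,0],[-4.6,-34.8,0,0],[-4.6,-34.8,0,0],[-4.6,-34.8,0,0],[-4.6,-35,0,0],[0,0,30,0],[0,0,40,0],[0,0,40,0],[0,0,40,0]]])

```text
time: 3.02
eef_pos: [0.458, -0.2056, 0.3973]
tool_rot: [0.0, 0.163, 0.987, -0.0]
force: [0.0, -0.5, 0.1]
finger_gap: 0.0855
gripper_force: 0.0
```

Request:
step_arm(deltas=[[[0,0,40,0],[0,0,40,0],[0,0,40,0],[0,0,30,0],[0,0,0,0],[0,0,0,0]]])

```text
time: 3.52
eef_pos: [0.4576, -0.2049, 0.2481]
tool_rot: [-0.002, 0.163, 0.987, 0.001]
force: [0.8, -0.8, 0.8]
finger_gap: 0.0853
gripper_force: 0.0
```

```bash
python3 - <<'E'
from h import *
c,M,T=cam("wrist"); np.savez("w1.npz",c=c,M=M,T=T); cv2.imwrite("pics/w1.png",c)
s=ctrl.read_state(); print(s["time"],s["eef_pos"],s["tool_rot"],s["qpos"])
R=T[:3,:3]; print("campos",-R.T@T[:3,3]); print(proj(M,T,[.459,-.207,.07]),proj(M,T,[.459,-.207,.117]))
E
```

```text
3.5667 [ 0.45886711 -0.20574238  0.25060978] [ 5.11174279e-04  1.62665480e-01  9.86681106e-01 -2.73949482e-04] [-6.47317469e-01 -1.24253900e-01  1.90862152e+00 -9.55016755e-06
  1.35606517e+00 -1.89132868e+00]
campos [ 0.38879091 -0.18220605  0.39100819]
[319.10191615 178.13033222] [318.96500272 188.83183366]
```

View pics/w1.png

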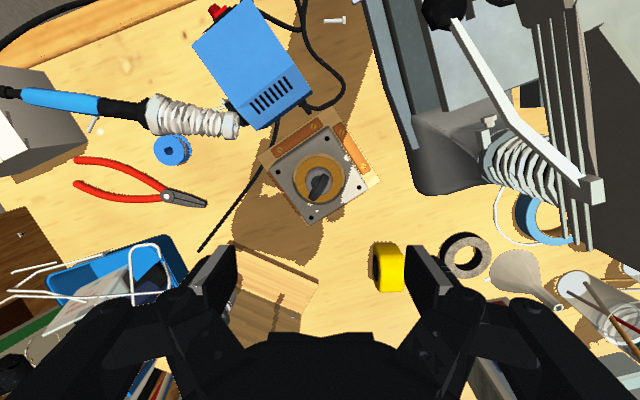

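Wrist view: bush at about (320,178), exactly where predicted; the eye is a dark bar, so I need a zoom for its direction. Pads show at (215,275) and (425,275).

```bash
python3 - <<'E'
from h import *
w=np.load("w1.npz"); cv2.imwrite("pics/w1z.png",cv2.resize(w["c"][148:212,280:360],None,fx=8,fy=8,interpolation=cv2.INTER_CUBIC))
E
```

```text
(no output)
```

View pics/w1z.png

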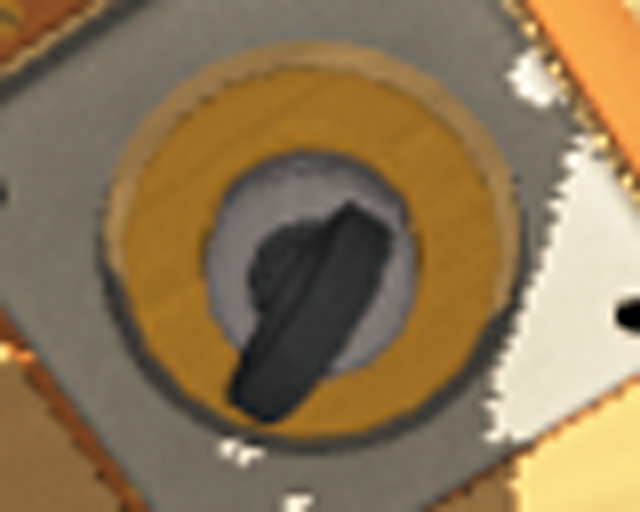

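Zoom: the eye's rim runs as a straight dark bar from zoom (365,225) to (262,398), roughly central on the bush.

```bash
python3 - <<'E'
from h import *
w=np.load("w1.npz");m=(w["M"],w["T"]);z=lambda x,y:(280+x/8,148+y/8)
for h in(.1015,.108):
    A=onz(*m,z(365,225),h);B=onz(*m,z(262,398),h);d=B-A
    print(h,A.round(4),B.round(4),((A+B)/2).round(4),np.linalg.norm(d).round(4),"yaw eye y",np.degrees(np.arctan2(d[1],d[0])))
L=onz(*m,z(390,245),.108)-onz(*m,z(290,405),.108);print(np.degrees(np.arctan2(L[1],L[0])))
print(onz(*m,z(312,238),.0735),"bush",onz(*m,z(312,262),.083))
E
```

```text
0.1015 [ 0.4523 -0.1975  0.1015] [ 0.4701 -0.2178  0.1015] [ 0.4612 -0.2076  0.1015] 0.0271 yaw eye y -48.65343614937456
0.108 [ 0.4508 -0.1971  0.108 ] [ 0.4683 -0.217   0.108 ] [ 0.4596 -0.2071  0.108 ] 0.0265 yaw eye y -48.653436149374535
130.31280976929642
[ 0.45777701 -0.20669707  0.0735    ] bush [ 0.45893759 -0.20705835  0.083     ]
```

Request:
step_arm(deltas=[[[0,0,0,0.106],[0,0,0,0.106],[0,0,0,0.106],[0,0,0,0.106],[0,0,0,0.106],[-1.5,-0.6,30,0],[0,0,35,0],[0,0,35,0],[0,0,30,0],[0,0,20,0],[0,0,10,0],[0,0,0,0]]])

```text
time: 4.57
eef_pos: [0.4594, -0.2073, 0.0895]
tool_rot: [-0.0, 0.415, 0.91, 0.0]
force: [0.3, -0.3, -0.1]
finger_gap: 0.0856
gripper_force: 0.0
```

Request:
step_arm(deltas=[[[0,0,0,0],[0,0,0,0],[0,0,0,0],[0,0,0,0]]], jaw=0.8)

```text
time: 4.9
eef_pos: [0.46, -0.2077, 0.091]
tool_rot: [0.002, 0.415, 0.91, -0.0]
force: [-0.6, -0.4, -0.4]
finger_gap: 0.0387
gripper_force: 0.0
```

```bash
python3 - <<'E'
from h import *
c,M,T=cam("wrist"); 
s=ctrl.read_state(); print(s["time"],s["eef_pos"],s["tool_rot"],s["qpos"][5],s["force"],s["finger_gap"])
uv=proj(M,T,[.459,-.207,.11]); print(uv); u,v=[int(i) for i in uv]; u=min(max(u,100),540);v=min(max(v,80),320)
cv2.imwrite("pics/w2.png",cv2.resize(c[v-80:v+80,u-100:u+100],None,fx=3,fy=3))
E
```

```text
4.95 [ 0.45970732 -0.20750072  0.09063612] [ 1.21090495e-03  4.15380514e-01  9.09646899e-01 -2.84234921e-04] -1.3631906982543696 [ 0.3945809  -0.44461236 -0.47138683] 0.030538811437116023
[319.9065611  263.30007803]
```

View pics/w2.png

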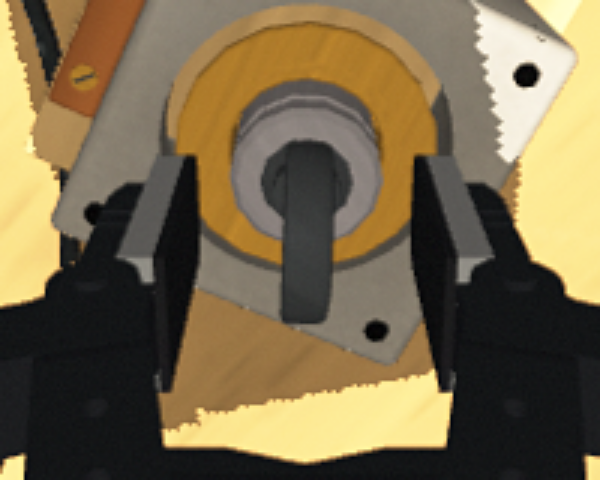

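The eye stands centred between the pads, its faces square to them within a few degrees (eye from (308,150) to (305,320)). Closing.

Request:
step_arm(deltas=[[[0,0,0,0],[0,0,0,0],[0,0,0,0],[0,0,0,0],[0,0,0,0],[0,0,0,0],[0,0,0,0]]], jaw=1)

```text
time: 5.53
eef_pos: [0.4592, -0.2069, 0.0891]
tool_rot: [0.0, 0.415, 0.91, 0.0]
force: [5.6, -0.3, -6.4]
finger_gap: 0.0066
gripper_force: 58.8
```

Request:
step_arm(deltas=[[[0,0,0,0.1],[0,0,0,0.1],[0,0,-0.2,0.1],[0,0,-0.25,0.1],[0,0,-0.25,0.1],[0,0,-0.25,0.1]]])

```text
time: 6.03
eef_pos: [0.4588, -0.2068, 0.0898]
tool_rot: [-0.0, 0.667, 0.745, -0.0]
force: [4.5, -0.2, -6.6]
finger_gap: 0.0066
gripper_force: 58.7
```

Request:
step_arm(deltas=[[[0,0,-0.25,0.1],[0,0,-0.25,0.1],[0,0,-0.25,0.1],[0,0,0,-0.1],[0,0,0,-0.1],[0,0,-0.25,-0.1],[0,0,-0.25,-0.1],[0,0,-0.25,-0.1],[0,0,-0.25,-0.1],[0,0,-0.25,-0.1],[0,0,-0.25,-0.1],[0,0,-0.25,-0.1]]])

```text
time: 7.03
eef_pos: [0.4577, -0.2064, 0.0917]
tool_rot: [-0.002, 0.413, 0.911, 0.0]
force: [1.7, -0.7, -5.8]
finger_gap: 0.0067
gripper_force: 59.0
```

```bash
python3 - <<'E'
from h import *
c,M,T=cam("top"); np.savez("t2.npz",c=c,M=M,T=T)
c,M,T=cam("wrist")
s=ctrl.read_state(); print(s["time"],s["eef_pos"],s["tool_rot"],s["qpos"][5],s["force"],s["moment"],s["finger_gap"])
cv2.imwrite("pics/w3.png",cv2.resize(c[170:370,190:450],None,fx=3,fy=3))
E
```

```text
7.1333 [ 0.4576611  -0.20647063  0.09189575] [-1.80849627e-03  4.15195056e-01  9.09730604e-01 -1.49000010e-04] -1.3632761436038987 [-0.55550898 -1.19054677 -5.31985062] [-0.08677914  0.03845331  0.11630992] 0.006694857412019477
```

View pics/w3.png

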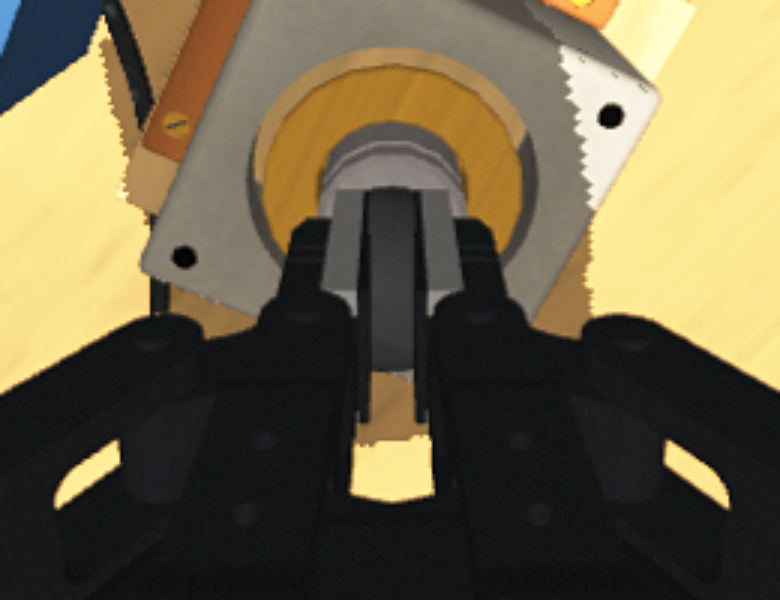

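The eye sits squarely between the pads, the plug turns with them, the casting lies flat. Carrying on with the twisting.

Request:
step_arm(deltas=[[[0,0,-0.3,-0.12],[0,0,-0.3,-0.12],[0,0,-0.3,-0.12],[0,0,-0.3,-0.12],[0,0,-0.3,-0.12],[0,0,-0.3,-0.12],[0,0,-0.3,-0.12],[0,0,0,0.12],[0,0,-0.15,0.12],[0,0,-0.3,0.12],[0,0,-0.3,0.12],[0,0,-0.3,0.12]]])

```text
time: 8.13
eef_pos: [0.4577, -0.2064, 0.095]
tool_rot: [-0.002, 0.307, 0.952, 0.0]
force: [0.0, 0.1, -5.9]
finger_gap: 0.0066
gripper_force: 59.0
```

Request:
step_arm(deltas=[[[0,0,-0.3,0.12],[0,0,-0.3,0.12],[0,0,-0.3,0.12],[0,0,-0.3,0.12],[0,0,-0.3,0.12],[0,0,-0.3,0.12],[0,0,-0.3,0.12],[0,0,-0.3,0.12],[0,0,-0.3,0.12],[0,0,0,-0.12],[0,0,-0.15,-0.12],[0,0,-0.3,-0.12]]])

```text
time: 9.13
eef_pos: [0.4581, -0.2065, 0.0985]
tool_rot: [-0.001, 0.619, 0.786, -0.0]
force: [0.2, 1.0, -5.2]
finger_gap: 0.0069
gripper_force: 59.2
```

Request:
step_arm(deltas=[[[0,0,-0.3,-0.12],[0,0,-0.3,-0.12],[0,0,-0.3,-0.12],[0,0,-0.3,-0.12],[0,0,-0.3,-0.12],[0,0,-0.3,-0.12],[0,0,-0.3,-0.12],[0,0,-0.3,-0.12],[0,0,-0.3,-0.12],[0,0,-0.3,-0.12],[0,0,-0.3,-0.12],[0,0,-0.3,-0.12]]])

```text
time: 10.13
eef_pos: [0.4581, -0.2073, 0.1026]
tool_rot: [-0.001, -0.053, 0.999, -0.0]
force: [-0.9, -2.7, -2.1]
finger_gap: 0.0066
gripper_force: 59.6
```

```bash
python3 - <<'E'
from h import *
s=ctrl.read_state(); print(s["time"],s["eef_pos"],s["tool_rot"],s["qpos"][5],s["force"],s["moment"],s["finger_gap"])
E
```

```text
10.1333 [ 0.45806473 -0.20725345  0.10256038] [-1.31000827e-03 -5.33012521e-02  9.98577602e-01 -1.81334937e-04] -2.3260948278930718 [-0.93847608 -2.74682527 -2.14499188] [-0.3682963   0.31851659 -0.02982719] 0.006609084541669256
```

Request:
step_arm(deltas=[[[0,0,0,0.12],[0,0,-0.2,0.12],[0,0,-0.3,0.12],[0,0,-0.3,0.12],[0,0,-0.3,0.12],[0,0,-0.3,0.12],[0,0,-0.3,0.12],[0,0,-0.3,0.12],[0,0,-0.3,0.12],[0,0,-0.3,0.12],[0,0,-0.3,0.12],[0,0,-0.3,0.12]]])

```text
time: 11.13
eef_pos: [0.4583, -0.2067, 0.1057]
tool_rot: [-0.001, 0.623, 0.782, -0.0]
force: [0.6, -0.6, -1.9]
finger_gap: 0.0067
gripper_force: 59.4
```

Request:
step_arm(deltas=[[[0,0,-0.3,0.12],[0,0,-0.3,0.12],[0,0,-0.3,0.12],[0,0,-0.3,0.12],[0,0,0,-0.12],[0,0,-0.2,-0.12],[0,0,-0.3,-0.12],[0,0,-0.3,-0.12],[0,0,-0.3,-0.12],[0,0,-0.3,-0.12],[0,0,-0.3,-0.12],[0,0,-0.3,-0.12]]])

```text
time: 12.13
eef_pos: [0.4583, -0.2067, 0.1089]
tool_rot: [-0.001, 0.414, 0.91, -0.0]
force: [0.1, -0.3, -3.5]
finger_gap: 0.0066
gripper_force: 59.5
```

```bash
python3 - <<'E'
from h import *
c,M,T=cam("wrist")
s=ctrl.read_state(); print(s["time"],s["eef_pos"],s["tool_rot"],s["qpos"][5],s["force"],s["moment"],s["finger_gap"])
cv2.imwrite("pics/w4.png",cv2.resize(c[150:370,190:450],None,fx=2,fy=2))
E
```

```text
12.1833 [ 0.45834327 -0.20677989  0.1089371 ] [-9.29289702e-04  4.12252945e-01  9.11068950e-01 -1.19386167e-04] -1.3699147096664461 [-0.01036863 -0.3375355  -2.83823371] [ 0.02571152  0.01330684 -0.03461722] 0.006810481368150818
```

View pics/w4.png

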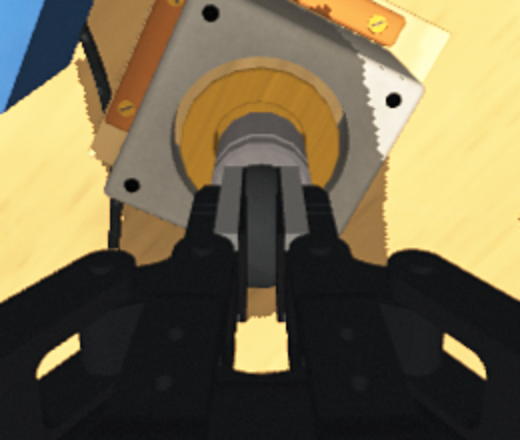

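The plug now stands clear with the casting still flat. A few more mm with twist, then a lift with the force watched.

Request:
step_arm(deltas=[[[0,0,-0.3,-0.12],[0,0,-0.3,-0.12],[0,0,-0.3,-0.12],[0,0,0,0.12],[0,0,-0.3,0.12],[0,0,-0.3,0.12],[0,0,-1,0],[0,0,-1,0],[0,0,-1,0],[0,0,-1,0]]])

```text
time: 13.02
eef_pos: [0.4589, -0.2069, 0.1147]
tool_rot: [-0.0, 0.415, 0.91, -0.0]
force: [-0.2, -0.3, -2.9]
finger_gap: 0.0067
gripper_force: 59.3
```

Request:
step_arm(deltas=[[[0,0,-5,0],[0,0,-10,0],[0,0,-15,0],[0,0,-15,0],[0,0,0,0]]])

```text
time: 13.43
eef_pos: [0.461, -0.2084, 0.1638]
tool_rot: [0.004, 0.415, 0.91, -0.001]
force: [0.4, -0.5, -1.3]
finger_gap: 0.0066
gripper_force: 59.5
```

```bash
python3 - <<'E'
from h import *
s=ctrl.read_state(); print(s["time"],s["eef_pos"],s["tool_rot"],s["qpos"],s["force"],s["moment"],s["finger_gap"])
c,M,T=cam("wrist"); np.savez("w5.npz",c=c,M=M,T=T)
t,_,_=cam("top"); d=cv2.resize(c[100:370,160:480],None,fx=1.6,fy=1.6)
cv2.imwrite("pics/w5.png",d)
E
```

```text
13.4333 [ 0.46098015 -0.20840916  0.16375202] [ 3.59922264e-03  4.15266313e-01  9.09692395e-01 -8.25666454e-04] [-6.49033577e-01 -2.58029303e-02  1.98208326e+00 -3.76119816e-05
  1.17792696e+00 -1.36333835e+00] [ 0.42185835 -0.53887701 -1.32725214] [ 0.0204889  -0.03749737  0.03560672] 0.006638656353495185
```

View pics/w5.png

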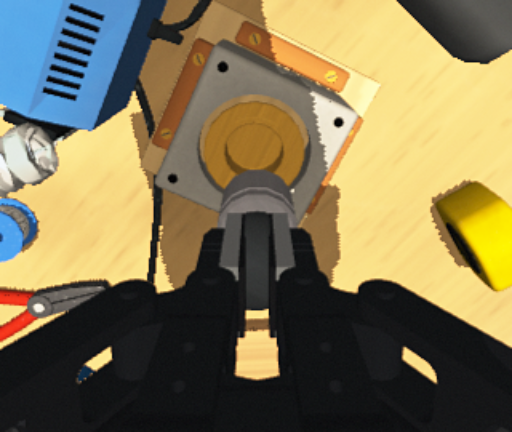

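Freed: the bore is empty, the casting flat in its nest, the gauge held by the eye. Going to the bare spot near (0.565, -0.222).

Request:
step_arm(deltas=[[[-20.2,17.5,0,0],[-20.2,17.5,0,0],[-20.2,17.5,0,0],[-20.2,17.5,0,0],[0,0,20,0],[0,0,30,0],[0,0,30,0],[0,0,20,0],[0,0,10,0],[0,0,5,0],[0,0,0,0],[0,0,0,0]]])

```text
time: 14.53
eef_pos: [0.5655, -0.2227, 0.0456]
tool_rot: [0.001, 0.415, 0.91, -0.0]
force: [0.1, -0.3, -2.1]
finger_gap: 0.0067
gripper_force: 59.6
```

Request:
step_arm(deltas=[[[0,0,0,0],[0,0,0,0]]])

```text
time: 14.7
eef_pos: [0.5659, -0.2228, 0.0463]
tool_rot: [0.002, 0.415, 0.91, -0.0]
force: [0.6, -0.1, -2.4]
finger_gap: 0.0067
gripper_force: 59.6
```

Request:
step_arm(deltas=[[[0,0,2,0],[0,0,2,0],[0,0,2,0],[0,0,1,0],[0,0,0,0]]])

```text
time: 15.12
eef_pos: [0.5644, -0.222, 0.0371]
tool_rot: [-0.0, 0.415, 0.91, 0.0]
force: [0.2, -0.1, -2.6]
finger_gap: 0.0067
gripper_force: 59.6
```

Request:
step_arm(deltas=[[[0,0,0.7,0],[0,0,0.7,0],[0,0,0,0]]])

```text
time: 15.37
eef_pos: [0.5649, -0.2222, 0.0362]
tool_rot: [0.0, 0.415, 0.91, -0.0]
force: [-0.7, -0.4, -3.1]
finger_gap: 0.0067
gripper_force: 59.9
```

Request:
step_arm(deltas=[[[0,0,0.7,0],[0,0,0.7,0],[0,0,0,0]]])

```text
time: 15.62
eef_pos: [0.565, -0.2223, 0.0362]
tool_rot: [-0.0, 0.415, 0.91, -0.0]
force: [-3.1, 2.7, 7.4]
finger_gap: 0.0065
gripper_force: 61.0
```

Contact with the bench. Easing off slightly and letting go.

Request:
step_arm(deltas=[[[0,0,-0.5,0],[0,0,0,0],[0,0,0,0]]])

```text
time: 15.87
eef_pos: [0.565, -0.2223, 0.0362]
tool_rot: [0.0, 0.415, 0.91, -0.0]
force: [-3.2, 0.6, 5.7]
finger_gap: 0.0066
gripper_force: 60.6
```

Request:
step_arm(deltas=[[[0,0,0,0],[0,0,0,0],[0,0,0,0],[0,0,0,0],[0,0,0,0],[0,0,0,0]]], jaw=0.4)

```text
time: 16.37
eef_pos: [0.5648, -0.2222, 0.0352]
tool_rot: [0.0, 0.415, 0.91, -0.0]
force: [-1.4, -0.1, -0.7]
finger_gap: 0.0516
gripper_force: 0.0
```

```bash
python3 - <<'E'
from h import *
s=ctrl.read_state(); print(s["time"],s["eef_pos"],s["tool_rot"],s["qpos"],s["force"],s["finger_gap"])
E
```

```text
16.3667 [ 0.56479006 -0.2222012   0.03516169] [ 3.20566049e-05  4.15418022e-01  9.09630621e-01 -1.36985318e-06] [-5.61431562e-01  3.93378861e-01  1.76835224e+00  6.97062385e-06
  9.79797639e-01 -1.27542716e+00] [-1.36788608 -0.11998762 -0.74756951] 0.05162002739818413
```

Request:
step_arm(deltas=[[[0,0,0,-0.116],[0,0,0,-0.116],[0,0,0,-0.116],[0,0,0,-0.116],[0,0,0,-0.116],[0,0,0,-0.116],[0,0,0,-0.116],[0,0,0,-0.116],[0,0,8,0],[0,0,7,0],[0,0,4,0],[0,0,0,0]]])

```text
time: 17.37
eef_pos: [0.5636, -0.2215, 0.0143]
tool_rot: [-0.001, -0.035, 0.999, 0.001]
force: [-0.1, -0.4, -0.7]
finger_gap: 0.0511
gripper_force: 0.0
```

Request:
step_arm(deltas=[[[0,0,0,0],[0,0,0,0],[0,0,0,0],[0,0,0,0],[0,0,0,0],[0,0,0,0]]], jaw=1)

```text
time: 17.87
eef_pos: [0.565, -0.2224, 0.0166]
tool_rot: [0.0, -0.036, 0.999, -0.0]
force: [0.8, -1.1, 0.5]
finger_gap: 0.0275
gripper_force: 59.5
```

```bash
python3 - <<'E'
from h import *
s=ctrl.read_state(); print(s["time"],s["eef_pos"],s["tool_rot"],s["qpos"],s["force"],s["moment"],s["finger_gap"],s["gripper_force"])
E
```

```text
17.8667 [ 0.56503814 -0.22236976  0.01655597] [ 3.48834329e-04 -3.55104423e-02  9.99369214e-01 -2.46540858e-04] [-5.61440230e-01  4.24371481e-01  1.76863062e+00 -1.92377479e-05
  9.47736371e-01 -2.20326116e+00] [ 0.75159702 -1.08446008  0.52214632] [-0.10959378 -0.00939226 -0.03463464] 0.02751810920607093 59.49823896708363
```

Gap 27.5 mm: held by the plug, eye clear of the pads (it was 6.6 for the 8 mm eye). Lift, turn and go in front of the hook.

Request:
step_arm(deltas=[[[0,0,-8,0],[0,0,-25,0],[0,0,-30,0],[0,0,-21,0.111],[0,0,0,0.111],[0,0,0,0.111],[0,0,0,0.111],[0,0,0,0.111],[0,0,0,0.111],[0,0,0,0.111],[0,0,0,0.111],[0,0,0,0.111]]])

```text
time: 18.87
eef_pos: [0.5642, -0.2217, 0.1]
tool_rot: [-0.001, 0.45, 0.893, 0.0]
force: [-0.3, -1.0, -2.2]
finger_gap: 0.0272
gripper_force: 59.7
```

Request:
step_arm(deltas=[[[0,0,0,0.111],[0,0,0,0.111],[-16,-3.1,0,0],[-16,-3.1,0,0],[-16,-3.1,0,0],[0,0,0,0],[0,0,0,0],[0,0,0,0]]])

```text
time: 19.53
eef_pos: [0.5755, -0.2696, 0.0999]
tool_rot: [-0.001, 0.544, 0.839, 0.0]
force: [-0.3, -0.8, -3.0]
finger_gap: 0.0276
gripper_force: 59.7
```

```bash
python3 - <<'E'
from h import *
s=ctrl.read_state(); print(s["time"],s["eef_pos"],s["tool_rot"],s["qpos"][5],s["force"],s["moment"],s["finger_gap"])
for n in("wrist","side","top"):
    c,M,T=cam(n); np.savez(n[0]+"6.npz",c=c,M=M,T=T)
    hsv=cv2.cvtColor(c,cv2.COLOR_BGR2HSV); m=(((hsv[...,0]<6)|(hsv[...,0]>174))&(hsv[...,1]>170)&(hsv[...,2]>90)).astype(np.uint8)
    k,l,st,ce=cv2.connectedComponentsWithStats(m)
    print(n,"pred tip",proj(M,T,[.607,-.302,.131]).round(1),"eye",proj(M,T,[.576,-.270,.131]).round(1),[(st[i].tolist(),ce[i].round(1).tolist()) for i in range(1,k) if st[i][4]>12])
E
```

```text
19.5333 [ 0.57547124 -0.26963389  0.09989844] [-5.93629403e-04  5.43546199e-01  8.39379037e-01  9.43940880e-05] -1.0378993004348438 [-0.27419079 -0.75591914 -3.00503364] [ 0.00946349  0.02129852 -0.01154274] 0.027556632220518663
wrist pred tip [351.5 354.9] eye [320.6 280.4] [([1, 270, 101, 56, 1184], [47.3, 292.9]), ([28, 286, 87, 64, 1063], [74.4, 321.4])]
side pred tip [273.4 174.7] eye [291.3 182.7] [([335, 133, 13, 30, 94], [339.0, 147.5]), ([341, 136, 20, 30, 100], [352.3, 152.0])]
top pred tip [336.3 155.5] eye [322.3 168.6] [([358, 174, 6, 6, 18], [360.6, 176.9]), ([383, 233, 39, 24, 111], [403.1, 242.4]), ([379, 238, 36, 30, 105], [394.6, 254.2])]
```

```bash
python3 - <<'E'
from h import *
res={}
for n,box in(("top",(326,145,352,162)),("side",(250,168,282,182)),("w6",(300,300,420,400)),("s6",(250,160,290,190)),("t6",(320,140,356,166))):
    f=np.load(n+".npz"); c,M,T=f["c"],f["M"],f["T"]; x0,y0,x1,y1=box
    r=c[y0:y1,x0:x1].astype(int); m=(r[...,2]>1.8*r[...,1])&(r[...,2]>1.8*r[...,0])&(r[...,2]>50)
    ys,xs=np.nonzero(m); 
    if len(xs)<5: print(n,"none",len(xs)); continue
    P=np.c_[xs+x0,ys+y0].astype(float); ce=P.mean(0); d=np.linalg.svd(P-ce)[2][0]; pr=(P-ce)@d
    e=[ce+d*(pr.min()-.5),ce+d*(pr.max()+.5)]; res[n]=(M,T,ce); print(n,len(xs),ce.round(1),[i.round(1).tolist() for i in e])
    for P3 in([.607,-.302,.131],): print("  pred tip",proj(M,T,P3).round(1))
p=tri(res["top"],res["side"]); print("sleeve centre",p.round(4),[ (proj(*res[k][:2],p)-res[k][2]).round(2) for k in("top","side")])
E
```

```text
top 30 [338.8 152.6] [[342.8, 149.0], [335.1, 155.8]]
  pred tip [336.3 155.5]
side 45 [267.9 174.4] [[262.4, 173.8], [273.6, 175.1]]
  pred tip [273.4 174.7]
w6 none 0
s6 none 0
t6 none 0
sleeve centre [ 0.6162 -0.3086  0.127 ] [array([ 0.22, -0.6 ]), array([0.69, 0.16])]
```

Request:
step_arm(deltas=[[[-11.4,4.7,0,0],[-11.4,4.7,0,0],[-11.5,4.7,0,0],[0,0,0,0],[0,0,0,0]]])

```text
time: 20.1
eef_pos: [0.6028, -0.295, 0.1001]
tool_rot: [-0.0, 0.544, 0.839, 0.0]
force: [-0.5, -0.9, -3.2]
finger_gap: 0.0276
gripper_force: 59.7
```

Request:
step_arm(deltas=[[[-1.88,0.68,0,0],[-1.88,0.68,0,0],[-1.88,0.68,0,0],[-1.88,0.68,0,0],[0,0,0,0]]])

```text
time: 20.52
eef_pos: [0.6085, -0.3013, 0.1003]
tool_rot: [0.0, 0.544, 0.839, -0.0]
force: [0.0, 0.4, -2.3]
finger_gap: 0.0273
gripper_force: 59.7
```

Request:
step_arm(deltas=[[[-1.88,0.68,0.7,0],[-1.88,0.68,0.7,0],[0,0,0,0]]])

```text
time: 20.77
eef_pos: [0.6112, -0.3042, 0.0987]
tool_rot: [0.0, 0.544, 0.839, -0.0]
force: [0.1, -0.1, -2.6]
finger_gap: 0.0274
gripper_force: 59.7
```

```bash
python3 - <<'E'
from h import *
s=ctrl.read_state(); print(s["time"],s["eef_pos"],s["tool_rot"],s["qpos"][5],s["force"],s["moment"],s["finger_gap"])
w,M,T=cam("wrist"); 
c,M,T=cam("side"); uv=proj(M,T,[.607,-.302,.131]);print(uv)
d,M,T=cam("top"); uv=proj(M,T,[.607,-.302,.131]);print(uv)
a=cv2.resize(w[200:400,220:420],(400,400),interpolation=cv2.INTER_CUBIC); b=cv2.resize(c[135:215,233:313],(400,400),interpolation=cv2.INTER_CUBIC)
cv2.imwrite("pics/f.png",np.hstack([a,b]))
E
```

```text
20.7667 [ 0.6112218  -0.30421883  0.09868218] [ 1.37865133e-05  5.43814370e-01  8.39205535e-01 -1.86770703e-05] -1.0483182343916093 [ 0.09086792 -0.14558536 -2.55594229] [0.01344845 0.05978675 0.02107548] 0.02739293588078806
[273.43771918 174.6607252 ]
[336.25106906 155.49549076]
```

Request:
step_arm(deltas=[[[-1.88,0.68,0.7,0],[-1.88,0.68,0.7,0],[-1.88,0.68,0.7,0],[0,0,0,0]]])

```text
time: 21.25
eef_pos: [0.6151, -0.3077, 0.0962]
tool_rot: [-0.001, 0.544, 0.839, 0.0]
force: [-0.8, 2.8, -3.4]
finger_gap: 0.0278
gripper_force: 59.7
```

Request:
step_arm(deltas=[[[-1.88,0.68,0.3,0],[0,0,0,0],[0,0,0,0]]])

```text
time: 21.5
eef_pos: [0.6158, -0.3074, 0.0953]
tool_rot: [-0.003, 0.543, 0.84, 0.001]
force: [-3.7, 8.4, -2.2]
finger_gap: 0.0276
gripper_force: 59.7
```

```bash
python3 - <<'E'
from h import *
s=ctrl.read_state(); print(s["time"],s["eef_pos"],s["force"],s["moment"],s["finger_gap"])
w,M,T=cam("wrist"); c,M,T=cam("side")
a=cv2.resize(w[200:400,220:420],(400,400),interpolation=cv2.INTER_CUBIC); b=cv2.resize(c[135:215,233:313],(400,400),interpolation=cv2.INTER_CUBIC)
cv2.imwrite("pics/f.png",np.hstack([a,b]))
E
```

```text
21.5 [ 0.61576813 -0.30738883  0.09528546] [-3.74191511  8.37457958 -2.19104746] [0.89496373 0.34476418 0.36854745] 0.027572292004227037
```

View pics/f.png

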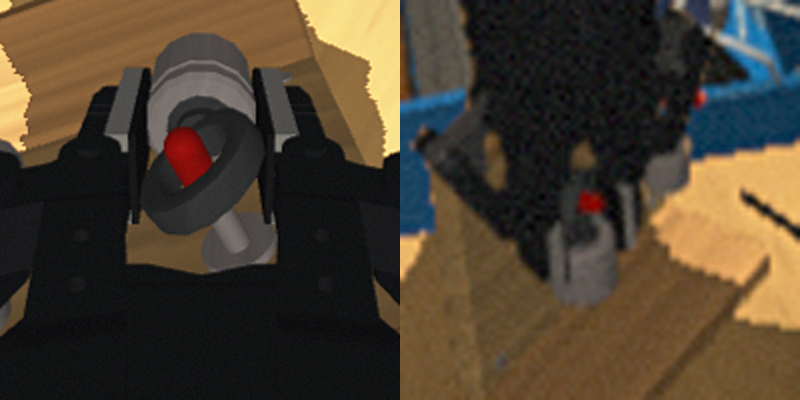

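The rod passes through the hole and the red tip sticks well out of the eye (about (185,155) in the left part). A light push from the board side is felt, so back off 3 mm and lower until the eye rests on the rod.

Request:
step_arm(deltas=[[[1.41,-0.51,0,0],[1.41,-0.51,0,0],[0,0,0,0],[0,0,0,0]]])

```text
time: 21.93
eef_pos: [0.6147, -0.3079, 0.0967]
tool_rot: [0.0, 0.544, 0.839, -0.0]
force: [-0.6, 0.2, -3.0]
finger_gap: 0.0274
gripper_force: 59.8
```

Request:
step_arm(deltas=[[[0,0,1,0],[0,0,1,0],[0,0,0,0],[0,0,0,0]]])

```text
time: 22.27
eef_pos: [0.6146, -0.3078, 0.0944]
tool_rot: [0.0, 0.544, 0.839, -0.0]
force: [0.5, -0.4, -2.8]
finger_gap: 0.0277
gripper_force: 59.8
```

Request:
step_arm(deltas=[[[0,0,1,0],[0,0,0,0],[0,0,0,0]]])

```text
time: 22.52
eef_pos: [0.6146, -0.3076, 0.0934]
tool_rot: [0.0, 0.544, 0.839, -0.0]
force: [-0.2, 0.3, -3.0]
finger_gap: 0.0275
gripper_force: 59.8
```

Request:
step_arm(deltas=[[[0,0,0.8,0],[0,0,0,0],[0,0,0,0]]])

```text
time: 22.77
eef_pos: [0.6146, -0.3075, 0.0926]
tool_rot: [-0.0, 0.544, 0.839, -0.0]
force: [-0.2, 0.4, -4.3]
finger_gap: 0.0274
gripper_force: 59.8
```

Request:
step_arm(deltas=[[[0,0,0.7,0],[0,0,0,0],[0,0,0,0]]])

```text
time: 23.02
eef_pos: [0.6145, -0.3075, 0.0919]
tool_rot: [-0.0, 0.544, 0.839, -0.0]
force: [0.3, -0.9, -1.6]
finger_gap: 0.0274
gripper_force: 59.8
```

Request:
step_arm(deltas=[[[0,0,0.7,0],[0,0,0,0],[0,0,0,0]]])

```text
time: 23.27
eef_pos: [0.6146, -0.3075, 0.0912]
tool_rot: [-0.0, 0.544, 0.839, -0.0]
force: [-0.1, -1.1, -1.9]
finger_gap: 0.0276
gripper_force: 59.8
```

Request:
step_arm(deltas=[[[0,0,0.7,0],[0,0,0,0],[0,0,0,0]]])

```text
time: 23.52
eef_pos: [0.6147, -0.3076, 0.0908]
tool_rot: [0.0, 0.544, 0.839, -0.0]
force: [-0.3, 0.3, -1.8]
finger_gap: 0.0271
gripper_force: 59.8
```

Request:
step_arm(deltas=[[[0,0,0,0],[0,0,0,0],[0,0,0,0],[0,0,0,0],[0,0,0,0]]], jaw=0.55)

```text
time: 23.93
eef_pos: [0.6147, -0.3077, 0.0908]
tool_rot: [0.0, 0.544, 0.839, -0.0]
force: [0.0, -0.5, 0.1]
finger_gap: 0.0388
gripper_force: 0.0
```

```bash
python3 - <<'E'
from h import *
s=ctrl.read_state(); print(s["time"],s["eef_pos"],s["force"],s["moment"],s["finger_gap"])
E
```

```text
23.9333 [ 0.61473948 -0.3076911   0.09081555] [ 0.01968059 -0.46324019  0.08883409] [ 0.02465663  0.01556226 -0.00262429] 0.038768293548567694
```

Request:
step_arm(deltas=[[[0,0,0,0],[0,0,0,0],[0,0,0,0],[0,0,0,0],[0,0,-3,0],[0,0,-4,0],[0,0,-5,0],[0,0,-5,0],[0,0,-5,0]]])

```text
time: 24.68
eef_pos: [0.6141, -0.3067, 0.1126]
tool_rot: [-0.001, 0.544, 0.839, 0.0]
force: [-2.1, 2.5, -1.0]
finger_gap: 0.0383
gripper_force: 0.0
```

Request:
step_arm(deltas=[[[0,0,-6,0],[0,0,-8,0],[0,0,-8,0],[0,0,-10,0],[0,0,-12,0],[0,0,-15,0],[0,0,-20,0],[0,0,-30,0],[0,0,-30,0],[25,-9,-10,0],[30,-11,0,0],[30,-11,0,0]]])

```text
time: 25.68
eef_pos: [0.5516, -0.2427, 0.2646]
tool_rot: [0.002, 0.544, 0.839, -0.0]
force: [-0.3, 0.6, -0.1]
finger_gap: 0.0385
gripper_force: 0.0
```

```bash
python3 - <<'E'
from h import *
s=ctrl.read_state(); print(s["time"],s["eef_pos"],s["force"],s["moment"],s["finger_gap"])
g=[]
for n in("side","top"):
    c,M,T=cam(n); o=np.load(n+".npz")["c"]; x0,y0,x1,y1=((245,160,300,215) if n=="side" else (325,140,360,170))
    r=c[y0:y1,x0:x1].astype(int); m=(r[...,2]>1.8*r[...,1])&(r[...,2]>1.8*r[...,0])&(r[...,2]>50)
    ys,xs=np.nonzero(m); print(n,"red",len(xs),(xs.mean()+x0).round(1) if len(xs) else 0,(ys.mean()+y0).round(1) if len(xs) else 0)
    d=np.abs(c.astype(int)-o).sum(2)[y0:y1,x0:x1]>90; ys,xs=np.nonzero(d); 
    print(" changed",d.sum(),xs.min()+x0,xs.max()+x0,ys.min()+y0,ys.max()+y0)
    if n=="side":
        for row in d: print("".join(".#"[int(v)] for v in row))
    for P in([.616,-.309,.12],[.616,-.309,.072],[.6,-.29,.0]): print(" gauge eye/bottom expected",proj(M,T,P).round(0))
E
```

```text
25.6833 [ 0.55158999 -0.2427307   0.26458549] [-0.30688689  0.59447    -0.14892339] [ 0.02465791 -0.00974363  0.00757534] 0.03848027040066534
side red 29 268.4 174.8
 changed 1061 249 299 163 214
.......................................................
.......................................................
.......................................................
.........................................#.............
.......................................#####...........
.......................................#####...........
.......................................................
.......................................................
.......................................................
.......................................................
............#..........####............................
...........#..........######...........................
.........##.######.##.######...........................
.........###################...........................
.........#..#.#####.#########..........................
.....................####.###..........................
........
[... 1752 characters left out ...]
###################...#########
..........################################...##########
.........################################...###########
........################################...############
.......################################...#############
.......###############################....#############
......################################..###############
....#################################..################
 gauge eye/bottom expected [269. 177.]
 gauge eye/bottom expected [270. 193.]
 gauge eye/bottom expected [281. 219.]
top red 0 0 0
 changed 850 325 359 140 169
 gauge eye/bottom expected [339. 153.]
 gauge eye/bottom expected [338. 157.]
 gauge eye/bottom expected [329. 168.]
```

Request:
step_arm(deltas=[[[16,-36,0,0],[16,-36,-20,0],[16,-36,-20,0],[0,0,0,0],[0,0,0,0],[0,0,0,0]]])

```text
time: 26.28
eef_pos: [0.4383, -0.2435, 0.3002]
tool_rot: [0.001, 0.544, 0.839, -0.0]
force: [0.9, 0.6, 0.5]
finger_gap: 0.038
gripper_force: 0.0
```

```bash
python3 - <<'E'
from h import *
s=ctrl.read_state(); print(s["time"],s["eef_pos"],s["force"])
sh={}
for n in("side","top"):
    c,M,T=cam(n); o=np.load(n+".npz")["c"]; sh[n]=(c,M,T); D=np.abs(c.astype(int)-o).sum(2)>90
    obj={"tape":[.616,-.162,.03],"pliers":onz(M,T,(395,245),.006) if n=="top" else P["pliers"],"roll":onz(M,T,(235,147),.01) if n=="top" else P["roll"],"other":[.566,-.356,.11]} if n=="top" else P
    if n=="side": obj={"tape":[.616,-.162,.03],"roll":onz(M,T,(279,317),.01),"pliers":onz(M,T,(345,155),.006),"other":[.566,-.356,.11],"casting":[.459,-.207,.06]}
    for k,p in obj.items():
        u,v=proj(M,T,p).astype(int); print(n,k,(u,v),"changed px",D[v-14:v+15,u-14:u+15].sum())
    x0,y0,x1,y1=((255,158,300,200) if n=="side" else (325,140,360,170))
    for row in D[y0:y1,x0:x1]: print("".join(".#"[int(v)] for v in row))
E
```

```text
26.2833 [ 0.43834624 -0.243457    0.30018862] [0.88200688 0.58993599 0.53314618]Traceback (most recent call last):
  File "<stdin>", line 6, in <module>
NameError: name 'P' is not defined
```

```bash
python3 - <<'E'
from h import *
for n,O in(("side",{"tape":(281,260),"roll":(279,317),"pliers":(345,155),"other":(286,165),"casting":(340,235)}),("top",{"tape":(278,156),"roll":(235,147),"pliers":(395,245),"other":(362,175)})):
    c,M,T=cam(n); o=np.load(n+".npz")["c"]; D=np.abs(c.astype(int)-o).sum(2)>90
    for k,(u,v) in O.items(): print(n,k,"changed px",D[v-12:v+13,u-12:u+13].sum())
    x0,y0,x1,y1=((255,158,300,200) if n=="side" else (325,140,375,185))
    for row in D[y0:y1,x0:x1]: print("".join(".#"[int(v)] for v in row))
E
```

```text
side tape changed px 0
side roll changed px 0
side pliers changed px 0
side other changed px 0
side casting changed px 58
.............................................
.............................................
.............................................
.............................................
.............................................
.............................................
.............................................
.............................................
.............................................
.............................................
.............................................
.............................................
.............................................
...............##............................
...............###...........................
...........####..............................
...........####..............................
...........####..............................
...........####..............................
.............................................
..............##.............................
............
[... 2640 characters left out ...]
.....................................
..................................................
..................................................
..................#...............................
................####..............................
............##########............................
...........############...........................
.........#############............................
........###############...........................
.......#################..........................
......###################.........................
.....######################.......................
....########################......................
....#########################.....................
```

Request:
step_arm(deltas=[[[0,0,0,0],[0,0,0,0],[0,0,0,0],[0,0,0,0],[0,0,0,0],[0,0,0,0],[0,0,0,0],[0,0,0,0],[0,0,0,0],[0,0,0,0],[0,0,0,0],[0,0,0,0]]])

```text
time: 27.43
eef_pos: [0.4378, -0.2429, 0.2993]
tool_rot: [0.0, 0.544, 0.839, -0.0]
force: [-0.1, -0.6, 1.1]
finger_gap: 0.0382
gripper_force: 0.0
```

```bash
python3 - <<'E'
from h import *
c,M,T=cam("side"); o=np.load("side.npz")["c"]; D=np.abs(c.astype(int)-o).sum(2)>90
c2,_,_=cam("side"); print("moving px",(np.abs(c.astype(int)-c2).sum(2)>60)[158:205,250:300].sum(),"gauge px",D[170:200,263:281].sum())
print(ctrl.hand_in())
E
```

```text
moving px 0 gauge px 193
the job is handed in; nothing more can be done
None
```

I freed the gauge by twisting, stood it on the bench and let go, took it again by the plug, and hung it on the empty red hook; I handed in at about 27.5 s with the robot clear. The casting lay flat in its nest once the gauge was out, and before-and-after images show the tape measure, black tape and pliers where they were. I had used all my picture views, so the final hang is confirmed by force readings and image differencing only.

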